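Clamp a rover drive module in the cam fixture and hold the lever

ROBOT

A 6-joint arm with a two-finger parallel gripper is mounted at the origin on the work surface. World frame = base frame: x ahead of the robot, y to its left, z up, the work surface at z = 0. Lengths are in m, angles in rad, forces in N, time in s.
With the tool pointing down it reaches from about 0.325 to 0.85 m from the base axis. Payload 4.4 kg.
Tool frame: the origin (TCP) lies on the mounting face of the last link; the fingertips stand 199 mm ahead of it and the grasp point (between the pads) lies 180 mm ahead of it (arm.grasp_offset is the z of the grasp point in the tool frame, in m); z points along the fingers, y is the line along which they close (so a half turn about z gives the same grasp; the last joint's range is limited). The gripper opens to 94 mm and grips with 3 to 60 N. Pads are 16 mm wide; open, the fingers measure 119 mm over their backs; the gripper's body (75 mm by 177 mm) begins 78 mm behind the grasp point.
Start: joints at [-1.367, 0.207, 1.542, -0, 1.393, -0.15], TCP at [0.199, -0.539, 0.405] pointing down, gripper open.
Joint ranges: [-2.73, 2.73], [-0.86, 2.22], [0.23, 2.46], [-1.11, 4.25], [0.08, 2.63], [-2.82, 2.82]. Speed limits (rad/s): [2.79, 2.79, 3.14, 3.14, 3.14, 3.14].

INTERFACE

Orientations are given as a 3x3 rotation matrix whose columns are the frame's x, y, z axes.
In Python, from rig import arm gives the robot as it stands.
- The arm moves only by the shell command python3 -m jog 'ROWS' [OPENING] [FORCE]. ROWS is JSON, a list of rows, each an object of numbers: "x", "y", "z": the shift along the tool's x, y, z in units of 0.8 m (1.0 is 0.8 m); "ax", "ay", "az": the turn, a rotation vector about the tool's x, y, z in units of 180 degrees (1.0 is 180 degrees). In form: [{"x": .., "y": .., "z": .., "ax": .., "ay": .., "az": ..}, ...]. A call has 1 to 8 rows; each row is the pose to reach, as a shift and turn from the pose commanded when the call began, along the tool's axes at that moment, turning the shorter way round; what a row does not reach only later rows make up. A row lasts 1/8 s, in which the tool goes at most 62.5 mm and 10.7 degrees, less where a joint would pass 70% of its speed; a pose out of reach is approached as far as the arm can. A call with a number of a shift or a turn outside -1 to 1 is refused whole. A call with a gripper value outside its range is refused whole. OPENING is the gripper command: -1 is fully open, 1 is shut, values between are in proportion, set as the call begins (- or left out, the last holds). The fingers move at their own pace and stop on an object; FORCE is the grip in N (left out, the last holds). Time passes only in rows, so rows that repeat a pose let the fingers close. It gives the time, the measured TCP pose, the force, the opening and the grip force at its end, in the units of the state.
- arm.sense(): the state, without advancing time (a new reading comes with each control period).
- arm.capture(name): name is "scene" or "top" or "wrist"; returns a dict with "frame" (480x640x3 uint8, red, green, blue), "z_map" (480x640 float32, m along the optical axis (not along the pixel's ray), 0 where there is no reading), "fovy" (degrees; the focal length in pixels is half the picture's height over the tangent of half this angle, whatever the lens; pixels are square), "cx", "cy" (the principal point, pixels), "k1" (the pictures are not rectified: a ray, as slopes to the right and down, at radius r is drawn at 1 + k1 r^2 times it, then the intrinsics apply), "rvec" (rotation vector, rad) and "tvec" (3), from world to camera coordinates, as OpenCV has them; the wrist camera has in their place "T_tool_cam" (4x4, takes a point from camera to tool coordinates, whose origin is the TCP and whose axes are the flange's). Camera axes: x right, y down, z forward; pixel columns grow to the right and rows downward; lengths in m; the calibration is good to about 2 mm. A picture is of the moment at which its call begins: read the wrist's pose just before it.
- arm.hand_in(): hands the job in; it is judged then, once.
Trained networks look in a picture, given as the dict that the camera call returned (one of the last four; its "shot" number tells which), for a name from the list of things; names that differ only in an ending like _2 or _b are one class to them, and where a whole thing is asked for, a point or a joint stands for the part that bears it (a point fixed in the world has none). Each returns a list of dicts, best first, with "p" (0 to 1); they miss things now and then, are a little off and sometimes report something else, mostly with a low value. They report only what shows in the picture. A call takes as long as a camera call.
- arm.spot_in(picture, thing): "uv" ([column, row] in pixels, amid what is visible of it).
- arm.silhouettes(picture, thing): "mask" (480x640 bool, what is visible of it) and "uv" ([column, row] in pixels, amid what is visible of it).
The state is a dict: "t": time; "qpos": joint angles; "joint_velocities": joint speeds; "joint_torque": joint torques, N m; "ee_pos": TCP position; "tcp_rot": TCP orientation; "contact_force": force on the tool from outside, world axes, zero at the start; "wrist_torque": the same for the moment, N m; "gripper_width": finger opening in m; "grasp_force": force on a finger pad.
Only numpy, scipy, OpenCV 4.12 (cv2) and the standard library are available. Lean on these libraries where they do the work, as an engineer would, in place of code of your own. Each camera call takes 0.05 s, during which the arm holds its last target. There are 200 camera calls.

TASK

A teammate is about to drive the screws of a rover's drive module. Slide the module by its white motor along the channel, under the blue overhang, until its nose is fully home against the end stop, and let go of it; then take the red handle and swing the cam lever to the cam's highest lift, with the lever over the red line on the base, so that the module is clamped. A spring pushes the lever back, so finish while still holding the handle there; do not disturb the two loose wheels or the screwdriver.

Things in the scene. Friction and masses are not known exactly. Their poses are not given: they have to be found in the camera images.
- fixture: Fixed cam clamp: grey base plate, top z=8 mm; reaches x -150..100, y -175..70 mm. Frame: origin on the table plane, z up, mm below in this frame. A channel runs along +x: on the left the orange pad, face y=22; on the right an entry rail, face y=-29 (top z=24, x -122..-47), then the brass cam. End stop face at x=55, top z=34. Aluminium fence behind the pad, y 36..48, top z=34.
- module: Loose drive module, 0.2-0.37 kg: aluminium gearbox 110 (x) x 40 x 24 mm, upright white motor on its rear. Origin: centre of underside, +x to its nose. Starts flat in the channel, nose 45-75 mm short of the end stop; home = nose on the stop, origin at fixture x=0. A few mm of sideways play until the cam presses it against the pad (origin then at fixture y about 5 mm).
- motor (a point): Centre of the white motor of the module: upright cylinder 28 mm across, 50 mm tall (from 24 to 74 mm above the module's underside), 33 mm behind the module's origin (x=-33 mm), 49 mm above its underside.
- overhang (a point): Centre of the blue overhang plate's underside, which covers the channel: 36 mm along the channel (fixture x 13..49), 78 mm across (y -30..48), underside 40 mm and top 47 mm above the table. The gearbox passes 8 mm below it, the motor stays outside.
- home (a point): Fixed point of the fixture where the motor's centre (point motor) is when the module is home: fixture (-33, 4, 57) mm (its y varies a few mm with the sideways play); its axes are the fixture's.
- pivot (a point): Point on the lever's vertical turning axis, fixture (0, -48, 70) mm, 70 mm above the table.
- handle: Red upright round handle on the end of the dark steel lever, 18 mm across, 52 mm tall (38 to 90 mm above the table, the lever bar below it is topped at 39 mm); origin at its centre, 64 mm above the table, 90 mm from the lever's axis. A sleeve that spins freely on its own pin.
- lever (a joint): Lever angle q, rad, clockwise from above. Handle direction from the pivot = -0.349 - q rad (anticlockwise from fixture +x). Starts at 0-0.2 (open). The brass eccentric's highest lift is at 1.80, lever over the red line; beyond it the clamp slackens, end of travel 2.5. A 0.25 N m/rad return spring (friction 0.05 N m) pushes back; 5-12 N at the handle moves and holds it.
- pad: Orange sprung backing strip along the left side of the channel, 180 x 8 x 20 mm, top z=30 mm, face at fixture y=22 mm; it gives way up to 6 mm (2.5 N/mm) when the cam presses the module against it, about 3-4 mm at the highest lift. Origin at the centre of its underside.
- wheel_a: Loose black rover wheel lying flat, 67 mm across, 28 mm high; origin at the centre of its underside. Bystander.
- wheel_b: A second loose wheel like wheel_a. Bystander.
- screwdriver: Loose red-handled screwdriver lying flat along its x axis. Bystander.

How it is judged:
On the way, in this order (a step that is already met when the one before it is completed fails the run):
1. the module stands fully home against the end stop, with the lever still open (x of module in the frame of fixture above -0.004 m and y of module in the frame of fixture above -0.014 m and z of module in the frame of fixture below 0.012 m and angle between module's own z axis and vertical below 0.06 rad and value of joint lever below 0.8 rad), for 0.2 s.
2. the lever is held by its handle at the cam's highest lift, the module let go and clamped (value of joint lever between 1.65 and 1.95 rad and contact force between pad and module above 4 N and contact force between the fingers and handle above 0.5 N and contact force between the fingers and module below 0.1 N), for 0.3 s.
At the end, for the whole second after the job is handed in: The fingers still hold the handle (over 0.5 N) with the lever within 0.15 rad of the highest lift at 1.80; the module is within 4 mm of the end stop, flat in the channel, not touched by the fingers, at rest and squeezed against the orange pad with over 4 N (all of step 2 and x of module in the frame of fixture above -0.004 m and y of module in the frame of fixture above -0.014 m and z of module in the frame of fixture below 0.012 m and angle between module's own z axis and vertical below 0.06 rad and linear speed of module below 0.02 m/s); the arm keeps its last pose, push and grip.
It fails at once if the wheel_a is moved by more than 30 mm (distance of wheel_a from where it was at the start of the episode above 0.03 m).
It fails at once if the wheel_b is moved by more than 30 mm (distance of wheel_b from where it was at the start of the episode above 0.03 m).
It fails at once if the screwdriver is moved by more than 30 mm (distance of screwdriver from where it was at the start of the episode above 0.03 m).
It also fails if it takes over 51 s, if anything falls off the work surface, if the arm or the gripper's body presses on something with over 40 N, if the wrist force passes 120 N, or if a joint passes its speed limit or range.

## Working session

There is one attempt and no reset: what is moved stays moved. The work goes in short steps, Python scripts to look and compute and a shell command to move; the robot and the scene stay as the last step left them, time stands still between calls to the robot, and variables do not carry over. Pictures are saved under pics/ and viewed, at most 10 in all, crops included, and the job is handed in when it is done.

```bash
mkdir -p pics
cat > h.py <<'E'
import numpy as np, cv2
from rig import arm
def pose(c,s=None):
    if 'rvec' in c:
        R=cv2.Rodrigues(np.array(c['rvec'],float))[0]; return R.T,-R.T@np.array(c['tvec'],float).ravel()
    T=np.array(c['T_tool_cam']); R=np.array(s['tcp_rot']);p=np.array(s['ee_pos'])
    return R@T[:3,:3],R@T[:3,3]+p
def K(c):
    f=240/np.tan(np.radians(c['fovy'])/2); return np.array([[f,0,c['cx']],[0,f,c['cy']],[0,0,1.]]),np.array([c['k1'],0,0,0,0.])
def world(c,uv,s=None,z=None):
    uv=np.atleast_2d(np.array(uv,float)); k,d=K(c)
    n=cv2.undistortPoints(uv.reshape(-1,1,2),k,d)[:,0]; r=np.c_[n,np.ones(len(n))]
    R,t=pose(c,s)
    if z is None:
        zz=c['z_map'][uv[:,1].astype(int),uv[:,0].astype(int)]; return (r*zz[:,None])@R.T+t
    w=r@R.T; return t+w*((z-t[2])/w[:,2])[:,None]
def mpts(c,m,s=None):
    v,u=np.nonzero(m&(c['z_map']>0)); return world(c,np.c_[u,v],s)
def save(c,n,crop=None): 
    cv2.imwrite('pics/'+n,c['frame'][:,:,::-1])
E
python3 - <<'E'
from h import *
for n in ['scene','top']:
    c=arm.capture(n); save(c,n+'.png')
    for th in ['fixture','module','motor','overhang','handle','lever','pad','wheel_a','screwdriver']:
        for r in arm.silhouettes(c,th)[:2]:
            P=mpts(c,r['mask']); 
            if len(P): print(n,th,round(r['p'],2),np.round(r['uv']),len(P),np.round(np.median(P,0),3),np.round(np.percentile(P,98,0),3),np.round(np.percentile(P,2,0),3))
E
```

```text
scene fixture 0.97 [313. 270.] 10602 [ 0.586 -0.005  0.009] [0.688 0.124 0.049] [ 0.433 -0.132  0.005]
scene fixture 0.74 [358. 248.] 183 [0.499 0.058 0.03 ] [0.6   0.089 0.033] [0.439 0.04  0.011]
scene module 0.75 [348. 245.] 923 [0.503 0.031 0.033] [0.562 0.058 0.084] [0.466 0.006 0.029]
scene motor 0.77 [342. 242.] 954 [0.503 0.031 0.033] [0.562 0.058 0.084] [0.464 0.006 0.028]
scene overhang 0.86 [313. 272.] 10587 [ 0.587 -0.005  0.009] [0.688 0.125 0.049] [ 0.435 -0.131  0.005]
scene handle 0.47 [311. 271.] 10477 [ 0.588 -0.005  0.009] [0.686 0.125 0.049] [ 0.434 -0.13   0.005]
scene handle 0.46 [294. 288.] 149 [ 0.67  -0.009  0.079] [ 0.673 -0.004  0.092] [ 0.657 -0.016  0.046]
scene lever 0.92 [310. 270.] 754 [ 0.602 -0.004  0.039] [0.673 0.019 0.091] [ 0.547 -0.02   0.009]
scene pad 0.52 [355. 245.] 175 [0.494 0.057 0.03 ] [0.548 0.074 0.033] [0.437 0.04  0.008]
scene wheel_a 0.74 [208. 174.] 574 [ 0.439 -0.356  0.026] [ 0.466 -0.331  0.031] [ 0.404 -0.39   0.004]
scene wheel_a 0.62 [158. 198.] 682 [ 0.569 -0.412  0.027] [ 0.597 -0.386  0.031] [ 0.535 -0.45   0.004]
scene sc
[... 679 characters left out ...]
.02   0.023]
top handle 0.65 [328. 221.] 517 [ 0.581 -0.005  0.038] [0.666 0.017 0.091] [ 0.545 -0.021  0.013]
top handle 0.55 [332. 189.] 92 [ 0.66  -0.012  0.083] [ 0.676 -0.004  0.092] [ 0.655 -0.022  0.007]
top lever 0.63 [329. 224.] 470 [ 0.581 -0.005  0.038] [0.666 0.016 0.091] [ 0.545 -0.02   0.023]
top pad 0.77 [304. 252.] 145 [0.505 0.061 0.03 ] [0.56  0.077 0.033] [0.439 0.04  0.021]
top wheel_a 0.85 [480. 286.] 700 [ 0.427 -0.363  0.027] [ 0.461 -0.333  0.032] [ 0.397 -0.395  0.005]
top wheel_a 0.79 [501. 233.] 677 [ 0.559 -0.416  0.027] [ 0.592 -0.389  0.032] [ 0.53  -0.451  0.003]
top screwdriver 0.65 [157. 270.] 557 [0.455 0.419 0.021] [0.586 0.438 0.028] [ 0.4    0.407 -0.   ]
```

Run:
```python
from h import *
for n in ['scene','top']:
    c=arm.capture(n)
    if n=='scene': cv2.imwrite('pics/crop.png',cv2.resize(c['frame'][180:360,200:440,::-1],None,fx=3.3,fy=3.3,interpolation=cv2.INTER_CUBIC))
    m=arm.silhouettes(c,'fixture')[0]['mask']
    P=mpts(c,m); Q=P[(P[:,2]<.013)]
    print(n,cv2.minAreaRect((Q[:,:2]*1000).astype(np.float32)))
    for th,lo in [('overhang',.043),('motor',.07),('handle',.08),('pad',.027)]:
        v,u=np.nonzero(c['z_map']>0);A=world(c,np.c_[u,v])
        q=A[(A[:,0]>.4)&(A[:,0]<.72)&(abs(A[:,1])<.14)&(A[:,2]>lo)&(A[:,2]<lo+.02)]
        if len(q): print(th,len(q),cv2.minAreaRect((q[:,:2]*1000).astype(np.float32)))
s=arm.sense();print(np.round(s['tcp_rot'],3))
```

```text
scene ((549.8046875, -8.113174438476562), (259.7333984375, 245.1023406982422), 16.5030574798584)
overhang 804 ((571.5414428710938, 11.259231567382812), (148.54750061035156, 158.29617309570312), 33.14573669433594)
motor 230 ((569.561767578125, 8.167469024658203), (26.438720703125, 213.71722412109375), 81.88987731933594)
handle 189 ((569.4728393554688, 7.503528594970703), (25.989185333251953, 213.75479125976562), 81.62167358398438)
pad 2304 ((548.732177734375, 21.314300537109375), (220.79685974121094, 143.99339294433594), 16.646873474121094)
top ((558.3850708007812, -7.24945068359375), (261.7677917480469, 249.62803649902344), 16.262147903442383)
overhang 474 ((570.33837890625, 51.73973846435547), (117.61543273925781, 203.76329040527344), 81.41279602050781)
motor 158 ((568.0880126953125, 6.075963973999023), (25.22684669494629, 212.02272033691406), 81.09599304199219)
handle 137 ((568.3336181640625, 6.094539642333984), (25.220630645751953, 211.54144287109375), 81.13077545166016)
pad 1808 ((544.534423828125, 20.668624877929688), (210.04669189453125, 142.05343627929688), 16.62238883972168)
[[ 0.938  0.346  0.   ]
 [ 0.346 -0.938 -0.   ]
 [ 0.     0.    -1.   ]]
```

View pics/crop.png

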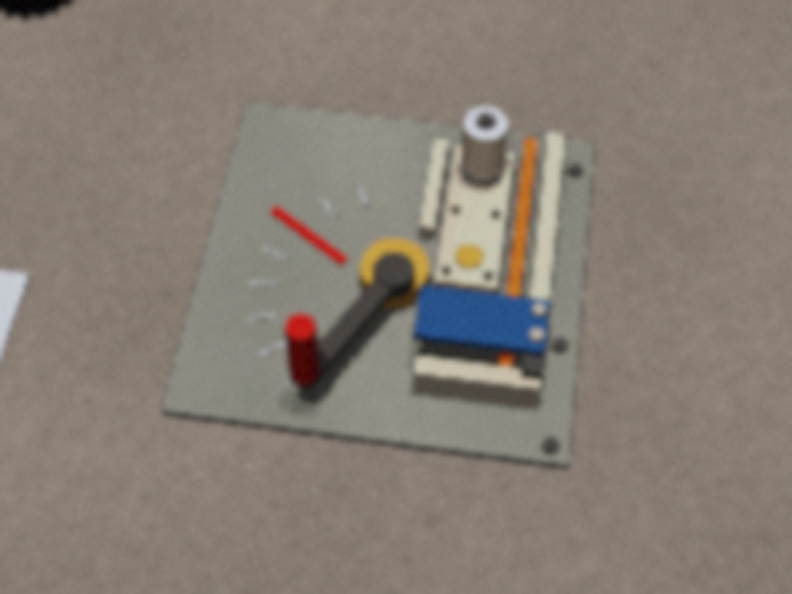

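Upper-right of crop: motor (485,120), blue overhang (485,320), stop below it, handle (300,350), red line (310,235). The fixture yaw is about 16.5° and the lever is open. Moving above the motor for a close look.

```bash
python3 -m jog '[{"x":0.3,"y":-0.25},{"x":0.585,"y":-0.503,"az":0.02},{"x":0.585,"y":-0.503,"az":0.02},{"x":0.585,"y":-0.503,"az":0.02},{"x":0.585,"y":-0.503,"az":0.02},{"x":0.585,"y":-0.503,"az":0.02},{"x":0.585,"y":-0.503,"az":0.02},{"x":0.585,"y":-0.503,"az":0.02}]' -1 30
cat >> h.py <<'E'
def need(p,yaw=None):
    s=arm.sense();R=np.array(s['tcp_rot']);d=R.T@(np.array(p)-s['ee_pos'])/.8
    y0=np.degrees(np.arctan2(R[1,0],R[0,0]))
    print('tcp',np.round(s['ee_pos'],4),'yaw',round(y0,2),'need xyz',np.round(d,4), 'az',None if yaw is None else round(-(yaw-y0)/180,4))
E
python3 -c "
from h import *
need([.5,0,.42],16.5)"
```

```text
tcp [ 0.1992 -0.5394  0.4047] yaw 20.27 need xyz [ 0.5863 -0.5022 -0.0192] az 0.0209$[0]: bad value
```

```bash
python3 -m jog '[{"x":0.585,"y":-0.503,"z":0,"ax":0,"ay":0,"az":0.02},{"x":0.585,"y":-0.503,"z":0,"ax":0,"ay":0,"az":0.02},{"x":0.585,"y":-0.503,"z":0,"ax":0,"ay":0,"az":0.02},{"x":0.585,"y":-0.503,"z":0,"ax":0,"ay":0,"az":0.02},{"x":0.585,"y":-0.503,"z":0,"ax":0,"ay":0,"az":0.02},{"x":0.585,"y":-0.503,"z":0,"ax":0,"ay":0,"az":0.02},{"x":0.585,"y":-0.503,"z":0,"ax":0,"ay":0,"az":0.02},{"x":0.585,"y":-0.503,"z":0,"ax":0,"ay":0,"az":0.02}]' -1 30
python3 -c "
from h import *
need([.5,0,.42],16.5)"
```

```text
t: 2.2
ee_pos: [0.4425, -0.1003, 0.4051]
tcp_rot: [[0.958, 0.287, 0.001], [0.287, -0.958, -0.001], [0.001, 0.001, -1.0]]
contact_force: [0.5, -0.7, 0.4]
gripper_width: 0.094
grasp_force: 0.0
tcp [ 0.4425 -0.1003  0.4051] yaw 16.66 need xyz [ 0.1048 -0.0995 -0.0186] az 0.0009
```

```bash
python3 -m jog '[{"x":0.105,"y":-0.1,"z":0,"ax":0,"ay":0,"az":0},{"x":0.105,"y":-0.1,"z":0,"ax":0,"ay":0,"az":0},{"x":0.105,"y":-0.1,"z":0,"ax":0,"ay":0,"az":0},{"x":0.105,"y":-0.1,"z":0,"ax":0,"ay":0,"az":0}]'
python3 - <<'E'
from h import *
s=arm.sense(); c=arm.capture('wrist'); save(c,'w1.png')
print(s['ee_pos'],np.round(c['T_tool_cam'],3).tolist())
for th in ['motor','overhang','handle','pad','module','lever']:
    for r in arm.silhouettes(c,th)[:2]:
        P=mpts(c,r['mask'],s)
        if len(P): print(th,round(r['p'],2),np.round(r['uv']),len(P),np.round(np.percentile(P,[2,50,98],axis=0),3).tolist())
v,u=np.nonzero(c['z_map']>0);A=world(c,np.c_[u,v],s)
np.save('A.npy',A)
for n,lo,hi in [('motor',.078,.088),('handle',.086,.096),('overh',.044,.05),('plate',.004,.012)]:
    M=((A[:,2]>lo)&(A[:,2]<hi)&(A[:,0]>.4)&(A[:,0]<.72)&(abs(A[:,1])<.15)); im=np.zeros((480,640),np.uint8); im[v[M],u[M]]=1
    k,l,st,ce=cv2.connectedComponentsWithStats(im)
    L=l[v,u]
    for i in range(1,k):
        if st[i,4]>60:
            q=A[M&(L==i)]; print(n,st[i,4],np.round(ce[i]),np.round(q.mean(0),4),cv2.minAreaRect((q[:,:2]*1000).astype(np.float32)))
E
```

```text
t: 2.7
ee_pos: [0.4992, -0.0016, 0.4045]
tcp_rot: [[0.958, 0.287, -0.001], [0.287, -0.958, -0.001], [-0.001, 0.0, -1.0]]
contact_force: [-1.1, -1.0, -0.4]
gripper_width: 0.094
grasp_force: 0.0
[ 0.49922099 -0.00164328  0.40446652] [[-0.001, -0.968, -0.249, 0.073], [1.0, -0.001, -0.001, -0.001], [0.001, -0.249, 0.968, 0.02], [0.0, 0.0, 0.0, 1.0]]
motor 0.8 [297. 203.] 4958 [[0.467, 0.003, 0.03], [0.511, 0.03, 0.032], [0.562, 0.058, 0.085]]
motor 0.67 [397.  38.] 914 [[0.657, -0.02, 0.016], [0.661, -0.011, 0.088], [0.674, -0.004, 0.091]]
overhang 0.87 [354. 146.] 56165 [[0.431, -0.13, 0.006], [0.578, -0.011, 0.008], [0.685, 0.122, 0.048]]
handle 0.74 [397.  37.] 869 [[0.657, -0.019, 0.044], [0.661, -0.011, 0.088], [0.672, -0.004, 0.091]]
pad 0.85 [264. 202.] 1578 [[0.439, 0.038, 0.008], [0.508, 0.06, 0.029], [0.567, 0.08, 0.031]]
pad 0.63 [355. 144.] 56188 [[0.43, -0.13, 0.006], [0.578, -0.011, 0.008], [0.685, 0.122, 0.048]]
module 0.91 [294. 202.] 4918 [[0.468, 0.003, 0.03], [0.512, 0.03, 0.032], [0.562, 0.058, 0.085]]
lever 0.92 [357. 120.] 3958 [[0.549, -0.019, 0.025], [0.601, -0.005, 0.039], [0.67, 0.017, 0.09]]
motor 113 [397.  42.] [ 0.6594 -0.0103  0.0834] ((660.7875366210938, -10.15855884552002), (17.265085220336914, 6.962339401245117), 66.37417602539062)
motor 823 [291. 253.] [0.4793 0.0213 0.0823] ((478.806884765625, 21.29588508605957), (27.17494010925293, 27.308874130249023), 73.5278091430664)
handle 497 [403.  32.] [ 0.665  -0.0121  0.0895] ((665.3494873046875, -12.286019325256348), (16.49364471435547, 17.03525161743164), 3.0005931854248047)
overh 3869 [278. 108.] [0.5909 0.0669 0.0469] ((590.4050903320312, 68.2030029296875), (36.36018753051758, 77.35090637207031), 16.58877182006836)
plate 42220 [365. 158.] [ 0.5697 -0.0243  0.0079] ((554.8319091796875, -6.5480804443359375), (250.38809204101562, 246.10638427734375), 16.597064971923828)
```

View pics/w1.png

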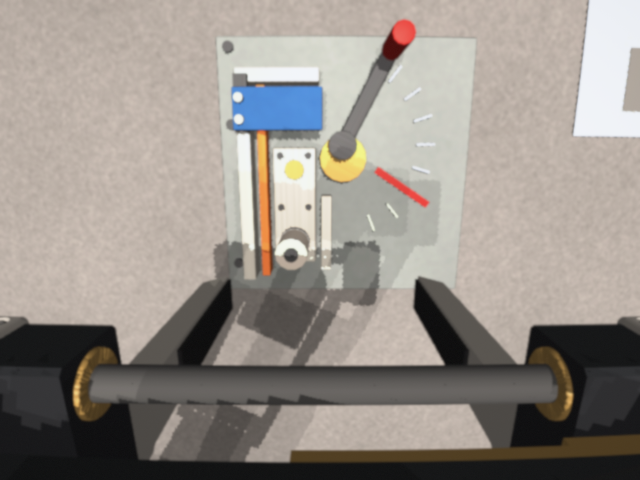

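The wrist view shows the motor (291,253), overhang (278,108), handle (403,32), red line (400,187), all clear. Descend on the motor and close.

```bash
python3 -m jog '[{"x":-0.016,"y":-0.035,"z":0.05,"ax":0,"ay":0,"az":0},{"x":-0.016,"y":-0.035,"z":0.1,"ax":0,"ay":0,"az":0},{"x":-0.016,"y":-0.035,"z":0.15,"ax":0,"ay":0,"az":0},{"x":-0.016,"y":-0.035,"z":0.19,"ax":0,"ay":0,"az":0},{"x":-0.016,"y":-0.035,"z":0.2055,"ax":0,"ay":0,"az":0},{"x":-0.016,"y":-0.035,"z":0.2055,"ax":0,"ay":0,"az":0},{"x":-0.016,"y":-0.035,"z":0.2055,"ax":0,"ay":0,"az":0}]'
python3 -m jog '[{"x":0,"y":0,"z":0,"ax":0,"ay":0,"az":0},{"x":0,"y":0,"z":0,"ax":0,"ay":0,"az":0},{"x":0,"y":0,"z":0,"ax":0,"ay":0,"az":0},{"x":0,"y":0,"z":0,"ax":0,"ay":0,"az":0},{"x":0,"y":0,"z":0,"ax":0,"ay":0,"az":0},{"x":0,"y":0,"z":0,"ax":0,"ay":0,"az":0},{"x":0,"y":0,"z":0,"ax":0,"ay":0,"az":0},{"x":0,"y":0,"z":0,"ax":0,"ay":0,"az":0}]' 1 15
python3 -c "
from h import *
need([.5307,.0452,.24],16.6)"
```

```text
t: 3.92
ee_pos: [0.4801, 0.0214, 0.2417]
tcp_rot: [[0.958, 0.287, 0.003], [0.287, -0.958, -0.0], [0.003, 0.001, -1.0]]
contact_force: [0.3, -1.1, -0.3]
gripper_width: 0.0938
grasp_force: 0.0
t: 4.92
ee_pos: [0.4792, 0.0216, 0.2402]
tcp_rot: [[0.958, 0.287, 0.0], [0.287, -0.958, -0.0], [-0.0, 0.0, -1.0]]
contact_force: [0.4, -1.1, -0.7]
gripper_width: 0.0274
grasp_force: 15.0
tcp [0.4792 0.0216 0.2402] yaw 16.67 need xyz [ 0.0702 -0.0098  0.0003] az 0.0004
```

```bash
python3 -m jog '[{"x":0.01,"y":-0.001,"z":0,"ax":0,"ay":0,"az":0},{"x":0.02,"y":-0.002,"z":0,"ax":0,"ay":0,"az":0},{"x":0.03,"y":-0.003,"z":0,"ax":0,"ay":0,"az":0},{"x":0.04,"y":-0.004,"z":0,"ax":0,"ay":0,"az":0},{"x":0.05,"y":-0.005,"z":0,"ax":0,"ay":0,"az":0},{"x":0.06,"y":-0.005,"z":0,"ax":0,"ay":0,"az":0},{"x":0.066,"y":-0.005,"z":0,"ax":0,"ay":0,"az":0},{"x":0.067,"y":-0.005,"z":0,"ax":0,"ay":0,"az":0}]'
python3 -m jog '[{"x":0.001,"y":0,"z":0,"ax":0,"ay":0,"az":0},{"x":0.002,"y":0,"z":0,"ax":0,"ay":0,"az":0},{"x":0.003,"y":0,"z":0,"ax":0,"ay":0,"az":0},{"x":0.004,"y":0,"z":0,"ax":0,"ay":0,"az":0},{"x":0.004,"y":0,"z":0,"ax":0,"ay":0,"az":0}]'
```

```text
t: 5.92
ee_pos: [0.5298, 0.041, 0.2402]
tcp_rot: [[0.958, 0.287, 0.001], [0.287, -0.958, 0.0], [0.001, 0.0, -1.0]]
contact_force: [-2.0, -1.1, 0.6]
gripper_width: 0.0282
grasp_force: 15.0
t: 6.55
ee_pos: [0.5324, 0.0418, 0.2402]
tcp_rot: [[0.958, 0.287, -0.0], [0.287, -0.958, 0.0], [-0.0, -0.0, -1.0]]
contact_force: [-1.8, -0.7, 2.0]
gripper_width: 0.028
grasp_force: 15.0
```

```bash
python3 -m jog '[{"x":0.001,"y":0,"z":0,"ax":0,"ay":0,"az":0},{"x":0.002,"y":0,"z":0,"ax":0,"ay":0,"az":0},{"x":0.003,"y":0,"z":0,"ax":0,"ay":0,"az":0},{"x":0.004,"y":0,"z":0,"ax":0,"ay":0,"az":0},{"x":0.004,"y":0,"z":0,"ax":0,"ay":0,"az":0}]'
python3 - <<'E'
from h import *
s=arm.sense(); print(s['contact_force'],s['ee_pos'])
E
```

```text
t: 7.18
ee_pos: [0.5339, 0.0422, 0.2401]
tcp_rot: [[0.958, 0.287, -0.007], [0.287, -0.958, -0.002], [-0.007, -0.0, -1.0]]
contact_force: [-10.1, -3.4, 8.3]
gripper_width: 0.0277
grasp_force: 15.0
[-10.11041401  -3.4307701    8.25697401] [0.53388048 0.04216405 0.240065  ]
```

Firm contact at the stop (−10 N), so open, rise, and check.

```bash
python3 -m jog '[{"x":0,"y":0,"z":0,"ax":0,"ay":0,"az":0},{"x":0,"y":0,"z":0,"ax":0,"ay":0,"az":0},{"x":0,"y":0,"z":0,"ax":0,"ay":0,"az":0},{"x":0,"y":0,"z":0,"ax":0,"ay":0,"az":0},{"x":0,"y":0,"z":0,"ax":0,"ay":0,"az":0},{"x":0,"y":0,"z":0,"ax":0,"ay":0,"az":0}]' -1
python3 -m jog '[{"x":0,"y":0,"z":-0.05,"ax":0,"ay":0,"az":0},{"x":0,"y":0,"z":-0.1,"ax":0,"ay":0,"az":0},{"x":0,"y":0,"z":-0.15,"ax":0,"ay":0,"az":0},{"x":-0.05,"y":0.05,"z":-0.2,"ax":0,"ay":0,"az":0},{"x":-0.05,"y":0.05,"z":-0.2,"ax":0,"ay":0,"az":0},{"x":-0.05,"y":0.05,"z":-0.2,"ax":0,"ay":0,"az":0}]'
cat > look.py <<'E'
from h import *
import sys
s=arm.sense(); c=arm.capture('wrist'); save(c,sys.argv[1])
v,u=np.nonzero(c['z_map']>0);A=world(c,np.c_[u,v],s)
O=np.array([.5635,.0508]);a=np.radians(16.6);F=np.array([[np.cos(a),np.sin(a)],[-np.sin(a),np.cos(a)]])
for n,lo,hi in [('motor',.078,.086),('handle',.086,.096),('overh',.044,.05),('gear',.026,.036)]:
    M=((A[:,2]>lo)&(A[:,2]<hi)&(A[:,0]>.4)&(A[:,0]<.72)&(abs(A[:,1])<.15)); im=np.zeros((480,640),np.uint8); im[v[M],u[M]]=1
    k,l,st,ce=cv2.connectedComponentsWithStats(im); L=l[v,u]
    for i in range(1,k):
        if st[i,4]>100:
            q=A[M&(L==i)]; (ctr,sz,an)=cv2.minAreaRect((q[:,:2]*1000).astype(np.float32)); w=np.array(ctr)/1000
            print(n,st[i,4],'uv',np.round(ce[i]),'w',np.round(w,4),'fix mm',np.round(F@(w-O)*1000,1),np.round(sz,1),round(an,1))
E
python3 look.py w2.png
```

```text
t: 7.92
ee_pos: [0.5355, 0.0427, 0.2402]
tcp_rot: [[0.958, 0.287, 0.0], [0.287, -0.958, 0.0], [0.0, -0.0, -1.0]]
contact_force: [0.7, -0.2, 1.3]
gripper_width: 0.0844
grasp_force: 0.0
t: 8.68
ee_pos: [0.5084, -0.0073, 0.4001]
tcp_rot: [[0.958, 0.286, 0.0], [0.286, -0.958, 0.001], [0.0, -0.0, -1.0]]
contact_force: [-0.2, 0.4, 0.1]
gripper_width: 0.0938
grasp_force: 0.0
motor 919 uv [273. 196.] w [0.5318 0.0424] fix mm [-32.8   1. ] [26.9 27.4] 59.9
handle 525 uv [393.  42.] w [ 0.6653 -0.0123] fix mm [ 79.6 -89.5] [17.1 17.4] 66.5
overh 3950 uv [268. 117.] w [0.5905 0.0681] fix mm [30.8  8.9] [36.3 77.9] 16.4
gear 1359 uv [271.  84.] w [0.6171 0.0772] fix mm [58.9 10. ] [15.7 74.4] 16.7
gear 3342 uv [272. 183.] w [0.5078 0.0403] fix mm [-56.4   5.8] [139.3  49.1] 16.1
gear 2067 uv [238. 214.] w [0.4951 0.074 ] fix mm [-59.   41.8] [142.8  12.9] 16.4
gear 969 uv [335. 172.] w [ 0.5642 -0.0007] fix mm [-14.1 -49.6] [37.3 43.2] 14.6
```

View pics/w2.png

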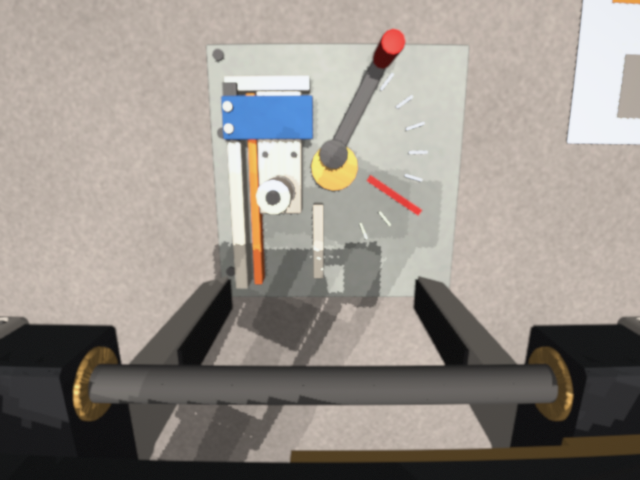

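Module home (fixture x ≈ 0.2 mm), lever still open (q≈0.13); motor at (273,196), handle (393,42). Now over the handle, turning so the fingers close tangentially near the end of the swing.

```bash
python3 -m jog '[{"x":0.05,"y":0.016,"z":0,"ax":0,"ay":0,"az":-0.05},{"x":0.1,"y":0.03,"z":0,"ax":0,"ay":0,"az":-0.1},{"x":0.15,"y":0.05,"z":0,"ax":0,"ay":0,"az":-0.16},{"x":0.186,"y":0.062,"z":0,"ax":0,"ay":0,"az":-0.22},{"x":0.186,"y":0.062,"z":0,"ax":0,"ay":0,"az":-0.28},{"x":0.186,"y":0.062,"z":0,"ax":0,"ay":0,"az":-0.34},{"x":0.186,"y":0.062,"z":0,"ax":0,"ay":0,"az":-0.4},{"x":0.186,"y":0.062,"z":0,"ax":0,"ay":0,"az":-0.45}]'
python3 -m jog '[{"x":0,"y":0,"z":0.05,"ax":0,"ay":0,"az":-0.04},{"x":0,"y":0,"z":0.08,"ax":0,"ay":0,"az":-0.04},{"x":0,"y":0,"z":0.08,"ax":0,"ay":0,"az":-0.04}]'
python3 - <<'E'
from h import *
need([.6653,-.0123,.247],105); print(np.round(arm.sense()['qpos'],2))
E
```

```text
t: 9.72
ee_pos: [0.6655, -0.0106, 0.3972]
tcp_rot: [[-0.14, 0.99, -0.004], [0.99, 0.14, 0.001], [0.002, -0.004, -1.0]]
contact_force: [-0.7, -0.1, 0.5]
gripper_width: 0.0941
grasp_force: 0.0
t: 10.1
ee_pos: [0.6641, -0.0107, 0.3308]
tcp_rot: [[-0.258, 0.966, -0.01], [0.966, 0.258, 0.002], [0.004, -0.009, -1.0]]
contact_force: [-0.0, 0.2, 0.7]
gripper_width: 0.0938
grasp_force: 0.0
tcp [ 0.6641 -0.0107  0.3308] yaw 104.94 need xyz [-0.0028  0.0018  0.1048] az -0.0004
[-0.15  0.46  1.37  0.    1.32 -0.41]
```

```bash
python3 -m jog '[{"x":-0.003,"y":0.002,"z":0.04,"ax":0,"ay":0,"az":0},{"x":-0.003,"y":0.002,"z":0.08,"ax":0,"ay":0,"az":0},{"x":-0.003,"y":0.002,"z":0.104,"ax":0,"ay":0,"az":0},{"x":-0.003,"y":0.002,"z":0.104,"ax":0,"ay":0,"az":0},{"x":-0.003,"y":0.002,"z":0.104,"ax":0,"ay":0,"az":0}]'
python3 -m jog '[{"x":0,"y":0,"z":0,"ax":0,"ay":0,"az":0},{"x":0,"y":0,"z":0,"ax":0,"ay":0,"az":0},{"x":0,"y":0,"z":0,"ax":0,"ay":0,"az":0},{"x":0,"y":0,"z":0,"ax":0,"ay":0,"az":0},{"x":0,"y":0,"z":0,"ax":0,"ay":0,"az":0},{"x":0,"y":0,"z":0,"ax":0,"ay":0,"az":0},{"x":0,"y":0,"z":0,"ax":0,"ay":0,"az":0},{"x":0,"y":0,"z":0,"ax":0,"ay":0,"az":0}]' 1 35
python3 - <<'E'
from h import *
s=arm.sense();R=np.array(s['tcp_rot']);p=np.array(s['ee_pos'])
a=np.radians(16.6);O=np.array([.5635,.0508]);piv=O+.048*np.array([np.sin(a),-np.cos(a)])
d=p[:2]-piv;print(p,np.hypot(*d),'q',a-.349-np.arctan2(d[1],d[0]))
q0=a-.349-np.arctan2(d[1],d[0])
for q in np.r_[np.arange(.25,1.8,.1),1.8]:
    t=a-.349-q; w=piv+.09*np.array([np.cos(t),np.sin(t)]); print(round(q,2),np.round(w,4),np.round(R.T@np.r_[w-p[:2],0]/.8,4)[:2])
E
```

```text
t: 10.72
ee_pos: [0.6683, -0.0138, 0.2546]
tcp_rot: [[-0.257, 0.966, 0.003], [0.966, 0.257, -0.0], [-0.001, 0.002, -1.0]]
contact_force: [0.4, 0.4, 0.3]
gripper_width: 0.094
grasp_force: 0.0
t: 11.72
ee_pos: [0.6671, -0.0138, 0.2528]
tcp_rot: [[-0.257, 0.966, -0.002], [0.966, 0.257, 0.0], [0.001, -0.002, -1.0]]
contact_force: [-1.8, 2.3, 3.2]
gripper_width: 0.0176
grasp_force: 27.5
[ 0.66708386 -0.01377478  0.25280679] 0.09177039823086755 q 0.1445434943052459
0.25 [ 0.6629 -0.0226] [-0.0093 -0.0078]
0.35 [ 0.6598 -0.031 ] [-0.0185 -0.0144]
0.45 [ 0.6558 -0.0391] [-0.0269 -0.0218]
0.55 [ 0.651  -0.0467] [-0.0346 -0.03  ]
0.65 [ 0.6455 -0.0538] [-0.0414 -0.0389]
0.75 [ 0.6393 -0.0603] [-0.0473 -0.0485]
0.85 [ 0.6325 -0.0662] [-0.0523 -0.0586]
0.95 [ 0.6251 -0.0714] [-0.0561 -0.0692]
1.05 [ 0.6173 -0.0758] [-0.0589 -0.0801]
1.15 [ 0.609  -0.0794] [-0.0606 -0.0912]
1.25 [ 0.6005 -0.0821] [-0.0612 -0.1024]
1.35 [ 0.5917 -0.084 ] [-0.0607 -0.1136]
1.45 [ 0.5827 -0.085 ] [-0.059  -0.1248]
1.55 [ 0.5738 -0.0851] [-0.0563 -0.1357]
1.65 [ 0.5648 -0.0843] [-0.0524 -0.1462]
1.75 [ 0.556  -0.0827] [-0.0475 -0.1564]
1.8 [ 0.5516 -0.0815] [-0.0447 -0.1612]
```

Handle gripped (17.6 mm, q≈0.14). Swing along the arc in two calls.

```bash
python3 -m jog '[{"x":-0.009,"y":-0.008,"z":0,"ax":0,"ay":0,"az":0},{"x":-0.0185,"y":-0.0145,"z":0,"ax":0,"ay":0,"az":0},{"x":-0.027,"y":-0.022,"z":0,"ax":0,"ay":0,"az":0},{"x":-0.0345,"y":-0.03,"z":0,"ax":0,"ay":0,"az":0},{"x":-0.0415,"y":-0.039,"z":0,"ax":0,"ay":0,"az":0},{"x":-0.0475,"y":-0.0485,"z":0,"ax":0,"ay":0,"az":0},{"x":-0.0475,"y":-0.0485,"z":0,"ax":0,"ay":0,"az":0}]'
cat > arc.py <<'E'
from h import *
s=arm.sense();R=np.array(s['tcp_rot']);p=np.array(s['ee_pos'])
a=np.radians(16.6);O=np.array([.5635,.0508]);piv=O+.048*np.array([np.sin(a),-np.cos(a)])
d=p[:2]-piv;q0=a-.349-np.arctan2(d[1],d[0]);print(p,np.hypot(*d),'q',q0,s['contact_force'])
for q in np.r_[np.arange(q0+.1,1.8,.12),1.8]:
    t=a-.349-q; w=piv+.09*np.array([np.cos(t),np.sin(t)]); print(round(q,2),np.round(R.T@np.r_[w-p[:2],0]/.8,4)[:2])
E
python3 arc.py
```

```text
t: 12.6
ee_pos: [0.6405, -0.0629, 0.2532]
tcp_rot: [[-0.255, 0.967, 0.005], [0.967, 0.255, -0.003], [-0.004, 0.004, -1.0]]
contact_force: [5.1, -3.5, -5.1]
gripper_width: 0.0172
grasp_force: 35.0
[ 0.6405404  -0.06286241  0.25322436] 0.09267483999090266 q 0.7592091526389237 [ 5.11866865 -3.51796044 -5.09070296]
0.86 [-0.0019 -0.0117]
0.98 [-0.0063 -0.0245]
1.1 [-0.0092 -0.0377]
1.22 [-0.0105 -0.0511]
1.34 [-0.0101 -0.0646]
1.46 [-0.0081 -0.0779]
1.58 [-0.0046 -0.091 ]
1.7 [ 0.0005 -0.1035]
1.8 [ 0.0059 -0.1134]
```

```bash
python3 -m jog '[{"x":-0.005,"y":-0.01,"z":0,"ax":0,"ay":0,"az":0},{"x":-0.0085,"y":-0.0205,"z":0,"ax":0,"ay":0,"az":0},{"x":-0.0115,"y":-0.0315,"z":0,"ax":0,"ay":0,"az":0},{"x":-0.013,"y":-0.0425,"z":0,"ax":0,"ay":0,"az":0},{"x":-0.0135,"y":-0.054,"z":0,"ax":0,"ay":0,"az":0},{"x":-0.013,"y":-0.065,"z":0,"ax":0,"ay":0,"az":0},{"x":-0.0115,"y":-0.076,"z":0,"ax":0,"ay":0,"az":0},{"x":-0.0115,"y":-0.076,"z":0,"ax":0,"ay":0,"az":0}]'
python3 arc.py
```

```text
t: 13.6
ee_pos: [0.5843, -0.0884, 0.2533]
tcp_rot: [[-0.256, 0.967, 0.006], [0.967, 0.256, -0.007], [-0.009, 0.004, -1.0]]
contact_force: [5.0, -9.0, -7.4]
gripper_width: 0.0171
grasp_force: 35.0
[ 0.58427664 -0.08840778  0.25331828] 0.09347556325388688 q 1.435882632962523 [ 5.0184322  -8.9911563  -7.44849914]
1.54 [ 0.0069 -0.0101]
1.66 [ 0.0114 -0.0229]
1.78 [ 0.0174 -0.0349]
1.8 [ 0.0188 -0.0373]
```

```bash
python3 -m jog '[{"x":0.003,"y":-0.011,"z":0,"ax":0,"ay":0,"az":0},{"x":0.007,"y":-0.0215,"z":0,"ax":0,"ay":0,"az":0},{"x":0.012,"y":-0.0315,"z":0,"ax":0,"ay":0,"az":0},{"x":0.0155,"y":-0.037,"z":0,"ax":0,"ay":0,"az":0},{"x":0.0155,"y":-0.037,"z":0,"ax":0,"ay":0,"az":0},{"x":0.0155,"y":-0.037,"z":0,"ax":0,"ay":0,"az":0},{"x":0.0155,"y":-0.037,"z":0,"ax":0,"ay":0,"az":0},{"x":0.0155,"y":-0.037,"z":0,"ax":0,"ay":0,"az":0}]'
python3 arc.py
python3 - <<'E'
from h import *
O=np.array([.5635,.0508]);a=np.radians(16.6);F=np.array([[np.cos(a),np.sin(a)],[-np.sin(a),np.cos(a)]])
for n in ['scene','top']:
    c=arm.capture(n)
    if n=='scene': cv2.imwrite('pics/end.png',cv2.resize(c['frame'][150:350,200:440,::-1],None,fx=3,fy=3,interpolation=cv2.INTER_CUBIC))
    for th in ['handle','motor','lever']:
        for r in arm.silhouettes(c,th)[:2]:
            P=mpts(c,r['mask'])
            if len(P): print(n,th,round(r['p'],2),len(P),np.round(np.c_[(P[:,:2]-O)@F.T,P[:,2]].mean(0)*1000,1))
E
```

```text
t: 14.6
ee_pos: [0.5524, -0.0848, 0.2533]
tcp_rot: [[-0.257, 0.967, 0.004], [0.966, 0.257, -0.01], [-0.01, 0.002, -1.0]]
contact_force: [3.9, -12.9, -6.7]
gripper_width: 0.0172
grasp_force: 35.0
[ 0.55236636 -0.08484935  0.25327108] 0.09302932546332424 q 1.7818871808950698 [  3.87078613 -12.88111413  -6.65550778]
1.8 [0.0043 0.0002]
scene motor 0.87 630 [-14.6   5.8  48.6]
scene lever 0.61 569 [-12.1 -63.2  34.4]
top motor 0.8 412 [-26.5   6.9  46.4]
top lever 0.72 276 [ -9.3 -49.6  33.2]
```

View pics/end.png

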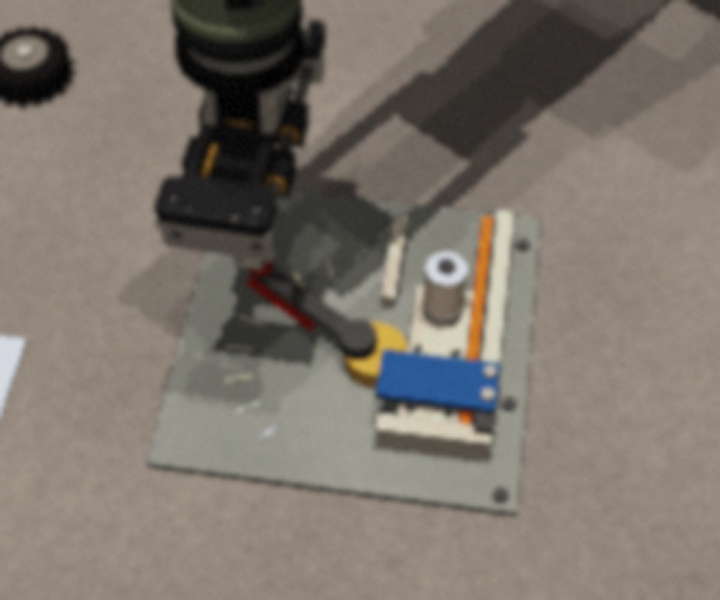

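The lever lies beside/over the red line (280,300), offset by its height, and the motor at (445,290) is home. Checking the lever bar's angle from depth.

Run:
```python
from h import *
O=np.array([.5635,.0508]);a=np.radians(16.6);F=np.array([[np.cos(a),np.sin(a)],[-np.sin(a),np.cos(a)]])
for n in ['scene','top']:
    c=arm.capture(n); v,u=np.nonzero(c['z_map']>0); A=world(c,np.c_[u,v]); X=np.c_[(A[:,:2]-O)@F.T,A[:,2]]*1000
    d=X[:,:2]-[0,-48]; r=np.hypot(*d.T); t=np.arctan2(d[:,1],d[:,0])
    M=(r>25)&(r<65)&(abs(X[:,2]-38)<3)&(t<-1.2)&(t>-3)
    print(n,M.sum(),'q',-.349-np.median(t[M]) if M.any() else None)
    M=(abs(X[:,2]-82)<3)&(abs(X[:,0]+33)<20)&(abs(X[:,1]-4)<20); print('motor',M.sum(),X[M].min(0),X[M].max(0))
print(arm.sense()['contact_force'],arm.sense()['grasp_force'])
```

```text
scene 111 q 1.7783614513706556
motor 113 [-48.99051801  -7.67692372  79.23337994] [-21.08563866  18.57791947  84.78349551]
top 43 q 1.8242192038987748
motor 86 [-47.93082319  -8.13020432  79.06462712] [-22.25068813  18.55493228  84.87900728]
[  3.66833502 -12.50922995  -6.95551821] 34.99833047389984
```

Run:
```python
from h import *
O=np.array([.5635,.0508]);a=np.radians(16.6);F=np.array([[np.cos(a),np.sin(a)],[-np.sin(a),np.cos(a)]])
for n in ['scene','top']:
    c=arm.capture(n); v,u=np.nonzero(c['z_map']>0); A=world(c,np.c_[u,v]); X=np.c_[(A[:,:2]-O)@F.T,A[:,2]]*1000
    for nm,z,x,y,w in [('overhang',47,31,9,50),('motor',82,-33,5,22)]:
        M=(abs(X[:,2]-z)<2.5)&(abs(X[:,0]-x)<w)&(abs(X[:,1]-y)<w)
        if nm=='overhang': M&=X[:,0]>5
        print(n,nm,M.sum(),cv2.minAreaRect(X[M,:2].astype(np.float32)),X[M].mean(0))
```

```text
scene overhang 598 ((29.657451629638672, 8.92672348022461), (38.15697479248047, 78.49716186523438), 1.381522536277771) [30.00111329  8.50965127 47.08075769]
scene motor 106 ((-33.789764404296875, 5.562030792236328), (27.672908782958984, 26.048355102539062), 8.643630027770996) [-32.75569698   5.65425737  82.31235227]
top overhang 340 ((28.841407775878906, 8.697944641113281), (35.88126754760742, 77.59530639648438), 0.06897114962339401) [28.83286483  8.10808918 46.8559257 ]
top motor 84 ((-35.25965118408203, 4.8920183181762695), (25.829986572265625, 24.434724807739258), 72.73951721191406) [-35.28882349   5.42867161  81.95027705]
```

```bash
python3 -c "
from rig import arm
print(arm.hand_in())"
```

```text
the job is handed in; nothing more can be done
None
```

I handed the job in without being shown a verdict: the module measures home against the end stop and is shifted onto the pad (fixture y ≈ 5 mm), and the gripper is still holding the lever at about 1.8 rad.

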